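# Load a beaker on a washer insert and latch it down

### The arm

A 7-joint arm with a two-finger parallel gripper is mounted at the origin on a cart in front of the work surface, level with it; the furniture and walls round the work are solid. World frame = base frame: x ahead of the robot, y to its left, z up, the work surface at z = 0. Lengths are in m, angles in rad, forces in N, time in s.
With the tool pointing down it reaches from about 0.425 to 0.825 m from the base axis. Payload 3.6 kg.
Tool frame: the origin (TCP) lies where the fingers leave the gripper's body, on its centre line; the fingertips stand 73 mm ahead of it and the grasp point (between the pads) lies 54 mm ahead of it; z points along the fingers, y is the line along which they close (so a half turn about z gives the same grasp; the last joint's range is limited). The gripper opens to 85 mm and grips with 20 to 120 N. Pads are 22 mm wide; open, the fingers measure 114 mm over their backs; the gripper's body (76 mm by 85 mm) begins 54 mm behind the grasp point. The pads swing forward as they close: fully open they stand 13 mm farther back than shut.
Start: joints at [1.288, 0.615, -0.013, 1.423, 0.008, 1.103, -0.04], TCP at [0.165, -0.629, 0.304] pointing down, gripper open.
Joint ranges: [-3.12, 3.12], [-0.3, 2.06], [-1.34, 1.32], [0.26, 2.42], [-1.36, 4.5], [0.01, 1.98], [-2.84, 2.84]. Speed limits (rad/s): [2.79, 2.79, 3.14, 3.14, 3.14, 3.14, 3.14].

### API

Orientations are given as a unit quaternion [x, y, z, w].
In Python, from station import arm, snapshot, camera_info, ticket gives the robot as it stands. Calls block until the motion is done:
- arm.movep(position, orientation): joint-space move of the TCP to a pose.
- arm.line_to(position, velocity=0.15, ori=None): straight line of the TCP; ori=None keeps the orientation; velocity is the mean speed in m/s.
- arm.move_j(angles): joint-space move.
- arm.move_gripper(opening, effort=None): opening from 0.0 (shut) to 1.0 (fully open); effort is the grip in N (None keeps the last); returns when the fingers have stopped.
- arm.pause(seconds).
- arm.ik(position, orientation): joint angles nearest the present ones, or None.
- snapshot(name): name is "side" or "top" or "wrist"; returns the picture (420x560x3 uint8, blue, green, red); there is no depth.
- camera_info(name): a dict with "fx", "fy", "cx", "cy" (pixels), "R" (3x3) and "t" (3): a world point X has camera coordinates R X + t; the wrist camera has in their place "T_tool_cam" (4x4, takes a point from camera to tool coordinates, whose origin is the TCP and whose axes are the flange's). Camera axes: x right, y down, z forward; pixel columns grow to the right and rows downward; lengths in m; the calibration is good to about 2 mm. A picture is of the moment at which its call begins: read the wrist's pose just before it. camera_info takes no time and is no camera call.
A pose or a line that the arm cannot do raises arm.MotionError and nothing moves.
- ticket.finish_job(): hands the job in; it is judged then, once.
Readings, each from a call of its own:
- arm.read_time(): time.
- arm.read_joint_positions(): joint angles.
- arm.read_dq(): joint speeds.
- arm.read_effort(): joint torques, N m.
- arm.read_tool_pos(): TCP position.
- arm.read_eef_rot(): TCP orientation.
- arm.read_ft_force(): force on the tool from outside, world axes, zero at the start.
- arm.read_wrist_torque(): the same for the moment, N m.
- arm.read_opening(): opening from 0.0 (shut) to 1.0 (fully open).
- arm.read_finger_force(): force on a finger pad.
Only numpy, scipy, OpenCV 4.12 (cv2) and the standard library are available. Lean on these libraries where they do the work, as an engineer would, in place of code of your own. Each camera call takes 0.05 s, during which the arm holds its last target. There are 200 camera calls.

### The job

Take the empty white plastic beaker from its sloping draining stand and set it upside down over the blue spindle of the glassware-washer insert, lowered gently until its rim sits on the plate. Once you have let go of it, fold the hold-down frame fully down over it, and only then swing the latch arm all the way into its yellow catch. Leave the other things on the bench where they are.

Things in the scene. Friction and masses are not known exactly. Their poses are not given: they have to be found in the camera images.
- beaker: loose empty round plastic beaker, white with 4 thin blue rings, 52 mm outside diameter, 85 mm long, wall 3 mm, inside depth 81 mm, 60 g. Origin at its centre, half-way along the axis; z runs along the axis from closed base to open mouth. Starts leaning mouth down, z 38 deg off straight down, closed base up and towards the robot. Seated on the spindle: z straight down, centre 57.5 mm above the bench.
- drain_stand: fixed draining stand: steel foot 105 x 90 x 8 mm, blue sloping floor plate, two 8 mm steel rods that hold the beaker on its lower, robot-facing side, 14 mm each side of its middle plane, reaching 56 mm up from the mouth; its left and right sides and its base end are free. Origin at bench height, 26 mm beyond the point under the beaker's centre; x points level, the way the beaker's mouth faces.
- spindle_top (a point): tip of the insert's upright blue spindle, 75 mm above the bench, 60 mm above the insert's steel plate (180 x 150 mm, top 15 mm above the bench). Spindle 28 mm thick, narrowing to 12 mm in its top 15 mm; foot collar 38 mm wide and 8 mm high fits inside the beaker. Axes of the fixed insert: x from the latch side to the frame hinge (away from the robot), y left, z up.
- hold_frame (a joint): angle of the steel hold-down frame (rad): 0 = folded down level over the beaker, at its stop; grows as it is raised; 1.57 upright; starts at 1.75 to 1.95, leaning back away from the robot. Stiff hinge: stays where it is left, needs about 1 N at the knob.
- frame_knob (a point): centre of the red ball knob (22 mm diameter) at the free end of the hold-down frame, 178 mm from the hinge line; the 8 mm rod of the frame runs from it towards the hinge. When folded down it lies 110 mm above the bench, 108 mm on the robot's side of the spindle, free all round.
- frame_hinge (a point): middle of the hold-down frame's hinge line, 110 mm above the bench, 70 mm behind the spindle; the hinge line is the insert's y axis (axes as the insert).
- latch (a joint): angle of the latch arm (rad), which swings level about an upright pivot: 0 = resting against the back of the yellow catch fork, arm along the insert's -y; grows as it swings out clockwise seen from above, through the robot's side (1.57 = insert's -x); starts at 2.6 to 2.85, out to the left. Stiff hinge: stays where it is left, needs about 0.5 N at the knob.
- latch_knob (a point): middle of the grip part of the red upright cylinder knob (18 mm diameter, its top 14 mm above this point, arm top 21 mm below this point) at the free end of the latch arm, 125 mm from the pivot, 148 mm above the bench.
- latch_hinge (a point): point on the latch's upright pivot axis at the height of the knob point, 148 mm above the bench, on the insert's left front post, 75 mm in front of and 55 mm left of the spindle (axes as the insert). The yellow catch fork stands 100 mm to the right of this axis on its own post; its top is 133 mm above the bench, so carry the beaker over it. The closed knob ends 25 mm right of the fork.
- wash_bottle: bystander: white wash bottle with red cap and spout, 68 x 79 x 198 mm, origin under its middle
- amber_bottle: bystander: amber bottle with black cap, 56 mm diameter, 112 mm tall, origin under its middle
- glass_beaker: bystander: small clear glass beaker, 44 mm diameter, 57 mm tall, origin under its middle
- timer: bystander: white bench timer, 62 x 62 x 19 mm, origin under its middle

How it is judged:
On the way, in this order (a step that is already met when the one before it is completed fails the run):
1. the beaker sits upside down on the spindle, let go, with the frame still up and the latch still open (horizontal distance between beaker and spindle_top below 0.014 m and height (world z) of beaker between 0.0535 and 0.0615 m and angle between beaker's own z axis and vertical above 3.07 rad and contact force between the fingers and beaker below 0.1 N and value of joint hold_frame above 1.2 rad and value of joint latch above 1 rad), for 0.2 s.
2. the frame is folded fully down over the seated beaker, with the latch still open (horizontal distance between beaker and spindle_top below 0.014 m and height (world z) of beaker between 0.0535 and 0.0615 m and angle between beaker's own z axis and vertical above 3.07 rad and value of joint hold_frame below 0.07 rad and value of joint latch above 0.6 rad), for 0.2 s.
At the end, for the whole second after the job is handed in: The beaker is upside down on the spindle, within 4 deg of upright, its centre within 14 mm of the spindle's axis and 4 mm of its seated height, at rest; the frame is within 0.07 rad of fully down and the latch within 0.07 rad of the back of its catch (horizontal distance between beaker and spindle_top below 0.014 m and height (world z) of beaker between 0.0535 and 0.0615 m and angle between beaker's own z axis and vertical above 3.07 rad and linear speed of beaker below 0.02 m/s and value of joint each of hold_frame, latch below 0.07 rad); the robot touches nothing.
It fails at once if the beaker is dropped or thrown onto the spindle (horizontal distance between beaker and spindle_top below 0.03 m and linear speed of beaker above 0.7 m/s).
It fails at once if the latch is swung in before the frame is down (value of joint latch below 0.4 rad and value of joint hold_frame above 0.15 rad).
It fails at once if a bystander is pushed away or knocked over (distance of any of wash_bottle, amber_bottle, glass_beaker, timer from where it was at the start of the episode above 0.03 m or angle between any of wash_bottle, amber_bottle, glass_beaker's own z axis and vertical above 0.5 rad).
It also fails if it takes over 72 s, if anything falls off the work surface, if the arm or the gripper's body presses on something with over 40 N, if the wrist force passes 120 N, or if a joint passes its speed limit or range.

## Working session

There is one attempt and no reset: what is moved stays moved. The work goes in short steps, each a Python script; the robot and the scene stay as the last script left them, time stands still between calls to the robot, and variables do not carry over. Pictures are saved under pics/ and viewed, at most 12 in all, crops included, and the job is handed in when it is done.

```bash
ls; mkdir -p pics; python3 - <<'E'
from station import arm, snapshot, camera_info
import cv2, numpy as np
for n in ("side","top"):
    cv2.imwrite(f"pics/{n}0.png", cv2.resize(snapshot(n),(800,600),interpolation=cv2.INTER_CUBIC))
    c=camera_info(n); print(n,{k:np.round(v,4).tolist() for k,v in c.items()}, (-np.array(c["R"]).T@np.array(c["t"])).round(3))
print(camera_info("wrist"))
print(arm.read_time(),arm.read_tool_pos(),arm.read_eef_rot())
E
```

```text
pics
side {'fx': 521.2775, 'fy': 521.2775, 'cx': 283.2557, 'cy': 209.8521, 'R': [[-0.9951, -0.0985, 0.0045], [-0.0566, 0.5335, -0.8439], [0.0807, -0.8401, -0.5364]], 't': [0.5138, 0.1033, 1.3216]} [0.41  1.106 0.794]
top {'fx': 457.542, 'fy': 457.542, 'cx': 276.555, 'cy': 212.2525, 'R': [[0.0211, -0.9996, -0.0162], [-0.9893, -0.0185, -0.1445], [0.1441, 0.0191, -0.9894]], 't': [0.0073, 0.5297, 1.1498]} [ 0.358 -0.005  1.214]
{'fx': 306.10165801721735, 'fy': 306.10165801721735, 'cx': 278.3746387149726, 'cy': 207.06931930070462, 'T_tool_cam': array([[ 6.44157796e-04, -9.44627974e-01, -3.28142616e-01,
         8.40824389e-02],
       [ 9.99999592e-01,  4.00562738e-04,  8.09936754e-04,
         6.87045129e-04],
       [-6.33647210e-04, -3.28143004e-01,  9.44627846e-01,
        -6.91895499e-02],
       [ 0.00000000e+00,  0.00000000e+00,  0.00000000e+00,
         1.00000000e+00]])}
0.1 [ 0.16497767 -0.62817369  0.30284102] [ 9.91766109e-01  1.28057121e-01 -1.31816295e-04 -1.15818806e-03]
```

View pics/side0.png

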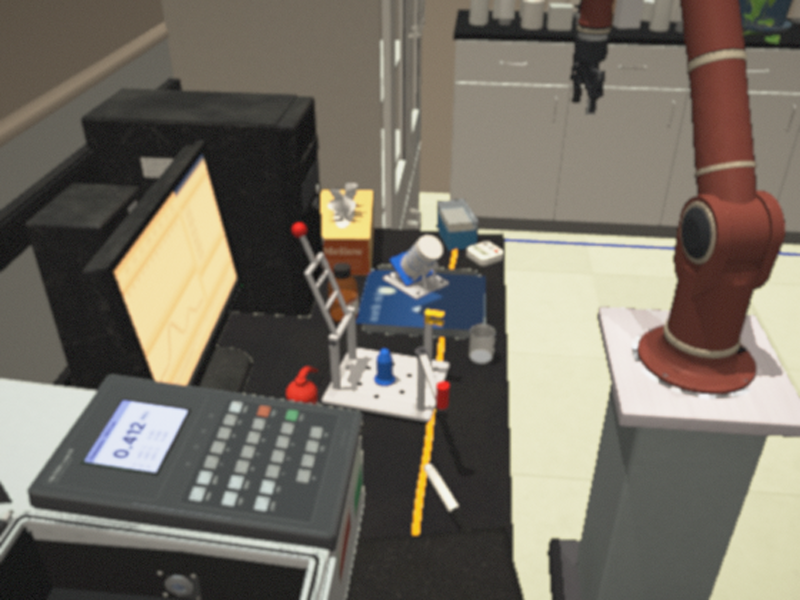

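View pics/top0.png

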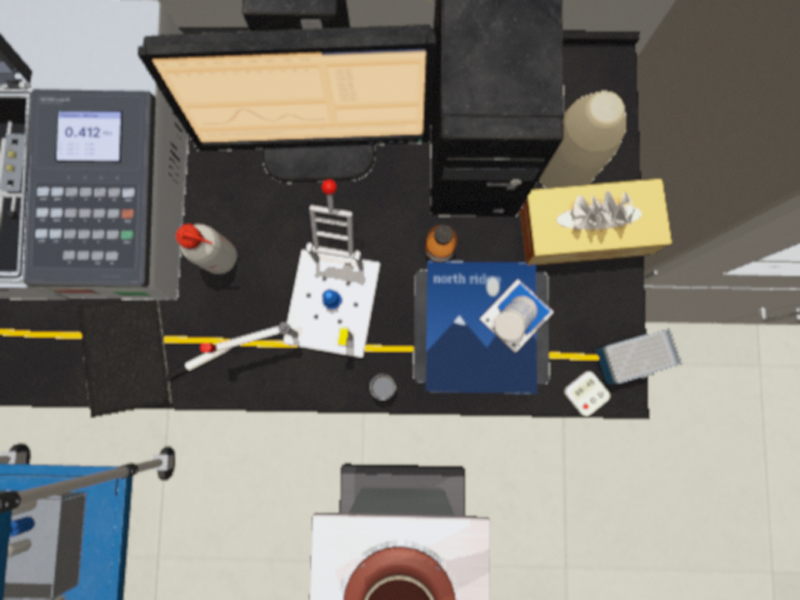

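Side view shows the beaker leaning on its stand at (415,255), spindle at (385,365), frame knob at (299,229) and latch knob at (442,395). In the top view, the beaker base is at (512,325), spindle tip at (331,298), frame knob at (329,187) and latch knob at (207,348).

```bash
cat > h.py <<'E'
import numpy as np, cv2
from station import arm, snapshot, camera_info
from scipy.spatial.transform import Rotation as Rn
def cam(n):
    """fx,cx,cy,R_wc,centre (world)"""
    c=camera_info(n)
    if n=="wrist":
        T=np.eye(4);T[:3,:3]=Rn.from_quat(arm.read_eef_rot()).as_matrix();T[:3,3]=arm.read_tool_pos()
        T=T@c["T_tool_cam"];return c["fx"],c["cx"],c["cy"],T[:3,:3],T[:3,3]
    R=np.array(c["R"]);return c["fx"],c["cx"],c["cy"],R.T,-R.T@np.array(c["t"])
def ray(C,u,v):
    f,cx,cy,R,o=C; return R@np.array([(u-cx)/f,(v-cy)/f,1.])
def atz(C,u,v,z):
    d=ray(C,u,v); o=C[4]; return o+d*(z-o[2])/d[2]
def tri(obs):
    A=np.zeros((3,3));b=np.zeros(3)
    for C,u,v in obs:
        d=ray(C,u,v);d/=np.linalg.norm(d);P=np.eye(3)-np.outer(d,d);A+=P;b+=P@C[4]
    return np.linalg.solve(A,b)
def proj(C,X):
    f,cx,cy,R,o=C;p=R.T@(np.asarray(X)-o);return f*p[0]/p[2]+cx,f*p[1]/p[2]+cy
def down(yaw):
    """tool pointing down, tool x axis at world yaw"""
    return Rn.from_matrix(np.array([[np.cos(yaw),np.sin(yaw),0],[np.sin(yaw),-np.cos(yaw),0],[0,0,-1.]])).as_quat()
E
python3 - <<'E'
from h import *
T=cam("top");S=cam("side");k=.7
for n,u,v,z in [("spin",331,298,.072),("p1",303,248,.015),("p2",380,262,.015),("p3",362,356,.015),("p4",285,345,.015),("catch",344,337,.133),("latchpost",290,328,.12),("latchknob",207,348,.16),("base",512,325,.12),("f1",516,281,.008),("f2",553,313,.008),("f3",516,350,.008),("f4",480,320,.008),("wash",205,250,.1),("amber",442,235,.11),("glass",382,387,.05)]:
    print(n,atz(T,u*k,v*k,z).round(3))
for n,a,b in [("fknob",(329,187),(299,229)),("lknob",(207,348),(442,392)),("base",(512,325),(431,249)),("spin",(331,298),(384,352))]:
    print(n,tri([(T,a[0]*k,a[1]*k),(S,b[0]*k,b[1]*k)]).round(3))
print(arm.read_time())
E
```

```text
spin [0.532 0.131 0.072]
p1 [0.635 0.194 0.015]
p2 [0.61  0.048 0.015]
p3 [0.434 0.077 0.015]
p4 [0.451 0.219 0.015]
catch [0.457 0.1   0.133]
latchpost [0.472 0.193 0.12 ]
latchknob [0.433 0.319 0.16 ]
base [ 0.484 -0.181  0.12 ]
f1 [ 0.58  -0.207  0.008]
f2 [ 0.521 -0.275  0.008]
f3 [ 0.451 -0.206  0.008]
f4 [ 0.505 -0.14   0.008]
wash [0.608 0.352 0.1  ]
amber [ 0.64  -0.062  0.11 ]
glass [0.378 0.038 0.05 ]
fknob [0.667 0.115 0.278]
lknob [0.434 0.322 0.149]
base [ 0.485 -0.185  0.092]
spin [0.535 0.131 0.068]
0.1
```

```bash
cat >> h.py <<'E'
def pointing(dirv, tilt, flip=1):
    """tool z tilted by tilt from straight down towards level dirv; tool x on the -dirv side (flip=-1: +dirv)"""
    d=np.array([*dirv,0.])/np.linalg.norm(dirv); u=np.array([0,0,1.])
    z=np.sin(tilt)*d-np.cos(tilt)*u; x=flip*(-np.cos(tilt)*d-np.sin(tilt)*u)
    return Rn.from_matrix(np.c_[x,np.cross(z,x),z])
E
python3 - <<'E'
from h import *
ey=np.radians(-8.5);ex=np.array([np.cos(ey),np.sin(ey)]);eyv=np.array([-ex[1],ex[0]])
sp=np.array([.533,.131]); d=np.array([.745,-.667])
def t(n,g,R):
    g=np.asarray(g,float); p=g-.054*R.apply([0,0,1]); q=arm.ik(p,R.as_quat()); print(n,p.round(3),None if q is None else np.round(q,2))
for f in (1,-1):
    R=pointing(d,np.radians(38),f); print("flip",f)
    z=R.apply([0,0,1]); c=np.array([.495,-.19,.085])
    t("grasp",c-z*.0175,R); t("pre",c-z*.12,R)
    t("place",[*sp,.075],pointing(ex,0,f)); t("hover",[*sp,.3],pointing(ex,0,f));t("look",[*sp,.33],pointing(ex,0,f))
    for a in (1.85,1.4,.9,.4,0):
        k=[*(sp+ex*(.07-.178*np.cos(a))),.11+.178*np.sin(a)]
        for tl in (0,30,60): t(f"knob{a} t{tl}",k,pointing(ex,np.radians(tl),f))
    for a in (2.72,2,1.57,1,.5,0):
        k=[*(sp-ex*.075+eyv*.055+.125*(-ex*np.sin(a)-eyv*np.cos(a))),.15]
        for tl in (0,-20): t(f"latch{a} t{tl}",k,pointing(ex,np.radians(tl),f))
E
```

```text
flip 1
grasp [ 0.462 -0.161  0.141] [ 0.82  0.95 -1.15  2.4   1.96  1.29 -0.82]
pre [ 0.415 -0.119  0.222] None
place [0.533 0.131 0.129] [ 0.    0.73 -0.45  1.88  0.51  0.64  0.66]
hover [0.533 0.131 0.354] [ 0.4   0.65 -1.18  1.62  0.62  1.29  0.54]
look [0.533 0.131 0.384] [ 0.4   0.62 -1.19  1.57  0.59  1.35  0.57]
knob1.85 t0 [0.651 0.113 0.335] [ 0.22  0.73 -0.86  1.33  0.55  1.32  0.79]
knob1.85 t30 [0.624 0.117 0.328] [ 0.25  0.55 -0.85  1.78  1.07  0.79  0.27]
knob1.85 t60 [0.604 0.12  0.308] [ 0.32  0.73 -1.15  2.14  2.08  1.22 -0.6 ]
knob1.4 t0 [0.572 0.125 0.339] [ 0.32  0.66 -1.02  1.55  0.58  1.26  0.64]
knob1.4 t30 [0.546 0.129 0.332] [ 0.14  0.39 -0.71  1.95  0.99  0.67  0.21]
knob1.4 t60 [0.526 0.132 0.312] [ 0.25  0.63 -1.15  2.3   2.    1.27 -0.76]
knob0.9 t0 [0.493 0.137 0.303] [ 0.44  0.71 -1.28  1.8   0.73  1.21  0.36]
knob0.9 t30 [0.466 0.141 0.296] [ 0.33  0.46 -1.12  2.16  1.28  0.83 -0.21]
knob0.9 t60 [0.447 0.144 0.276] None
knob0.4 t0 [0.44  0.145 0.233] [ 0.37  0.69 -1.17  2.01  0.78  0.98  0.22]
knob0.4 t30 [0.413 0.149 0.226] [ 0.21  0.59 -1.15  2.36  1
[... 2626 characters left out ...]
3  0.62 -2.75]
latch2 t-20 [0.38  0.262 0.201] [-0.23  0.62 -0.47  1.91  0.02  0.91 -2.39]
latch1.57 t0 [0.343 0.215 0.204] [-0.26  0.45 -0.48  2.2   0.38  0.57 -2.74]
latch1.57 t-20 [0.362 0.212 0.201] [-0.21  0.55 -0.38  2.02 -0.04  0.87 -2.25]
latch1 t0 [0.353 0.145 0.204] [-0.14  0.41 -0.41  2.26  0.32  0.53 -2.52]
latch1 t-20 [0.371 0.143 0.201] [-0.15  0.52 -0.25  2.06 -0.07  0.87 -2.06]
latch0.5 t0 [0.391 0.097 0.204] [-0.15  0.41 -0.19  2.21  0.15  0.53 -2.18]
latch0.5 t-20 [0.41  0.094 0.201] [-0.08  0.55 -0.19  1.99 -0.05  0.93 -1.94]
latch0 t0 [0.448 0.073 0.204] [-0.12  0.47 -0.12  2.08  0.1   0.59 -2.03]
latch0 t-20 [0.467 0.07  0.201] [-0.05  0.61 -0.15  1.85 -0.03  1.02 -1.88]
```

```bash
python3 - <<'E'
from h import *
import pickle
ey=np.radians(-8.5);ex=np.array([np.cos(ey),np.sin(ey)])
sp=np.array([.533,.131]); d=np.array([.745,-.667]);d/=np.linalg.norm(d)
C={}
for n,p,R in [("ins",[*(sp-ex*.03),.33],pointing(ex,0,1)),("bk",[*(np.array([.495,-.19])-d*.0),.30],pointing(d,0,1))]:
    arm.movep(p,R.as_quat()); C[n]=cam("wrist"); im=snapshot("wrist"); cv2.imwrite(f"pics/raw_{n}.png",im)
    cv2.imwrite(f"pics/w_{n}.png",cv2.resize(im,(800,600),interpolation=cv2.INTER_CUBIC))
pickle.dump(C,open("C.pkl","wb")); print(arm.read_time())
for f in (1,-1):
  for tl in (20,26,30,34,38):
    R=pointing(d,np.radians(tl),f); g=np.array([.495,-.19,.085])-.02*np.array([*(d*np.sin(np.radians(38))),-np.cos(np.radians(38))])
    print(f,tl,[None if (q:=arm.ik(g+[0,0,h]-.054*R.apply([0,0,1]),R.as_quat())) is None else np.round(q,2).tolist() for h in (0,.06,.12)])
E
```

```text
4.375
1 20 [[0.67, 0.65, -0.65, 2.2, 1.47, 0.56, -0.34], [0.81, 0.58, -0.86, 2.14, 1.23, 0.67, -0.09], [0.93, 0.52, -1.02, 2.07, 1.04, 0.78, 0.1]]
1 26 [[0.5, 0.61, -0.45, 2.27, 1.79, 0.5, -0.7], [0.69, 0.53, -0.71, 2.22, 1.45, 0.6, -0.34], [0.86, 0.47, -0.93, 2.15, 1.21, 0.7, -0.08]]
1 30 [[0.48, 0.63, -0.45, 2.32, 1.97, 0.58, -0.9], [0.59, 0.51, -0.59, 2.27, 1.64, 0.56, -0.55], [0.79, 0.44, -0.84, 2.2, 1.35, 0.65, -0.23]]
1 34 [[0.54, 0.67, -0.58, 2.36, 2.04, 0.75, -0.98], [0.48, 0.5, -0.47, 2.32, 1.84, 0.57, -0.77], [0.69, 0.41, -0.74, 2.25, 1.5, 0.62, -0.41]]
1 38 [[0.65, 0.77, -0.81, 2.4, 2.05, 1.01, -0.98], [0.5, 0.53, -0.54, 2.36, 1.96, 0.69, -0.92], [0.57, 0.39, -0.6, 2.3, 1.68, 0.61, -0.61]]
-1 20 [[0.99, 0.99, -1.32, 2.19, 1.56, 1.16, 2.79], [-0.28, 0.55, 0.74, 2.17, -0.83, 0.31, -1.21], [-0.32, 0.43, 0.75, 2.1, -0.4, 0.42, -1.62]]
-1 26 [[0.95, 0.99, -1.31, 2.26, 1.69, 1.21, 2.64], [1.0, 0.83, -1.33, 2.21, 1.53, 1.1, 2.77], [-0.47, 0.47, 0.94, 2.18, -0.73, 0.31, -1.3]]
-1 30 [[0.92, 0.99, -1.29, 2.31, 1.78, 1.25, 2.54], [0.97, 0.83, -1.33, 2.26, 1.62, 1.15, 2.67], [1.03, 0.66, -1.34, 2.19, 1.44, 1.03, 2.84]]
-1 34 [[0.88, 0.99, -1.26, 2.35, 1.86, 1.29, 2.44], [0.95, 0.85, -1.33, 2.31, 1.71, 1.21, 2.57], [1.01, 0.66, -1.33, 2.24, 1.55, 1.06, 2.73]]
-1 38 [[0.84, 0.98, -1.2, 2.4, 1.94, 1.34, 2.34], [0.92, 0.86, -1.33, 2.35, 1.79, 1.28, 2.48], [0.98, 0.68, -1.33, 2.29, 1.64, 1.11, 2.62]]
```

View pics/w_ins.png

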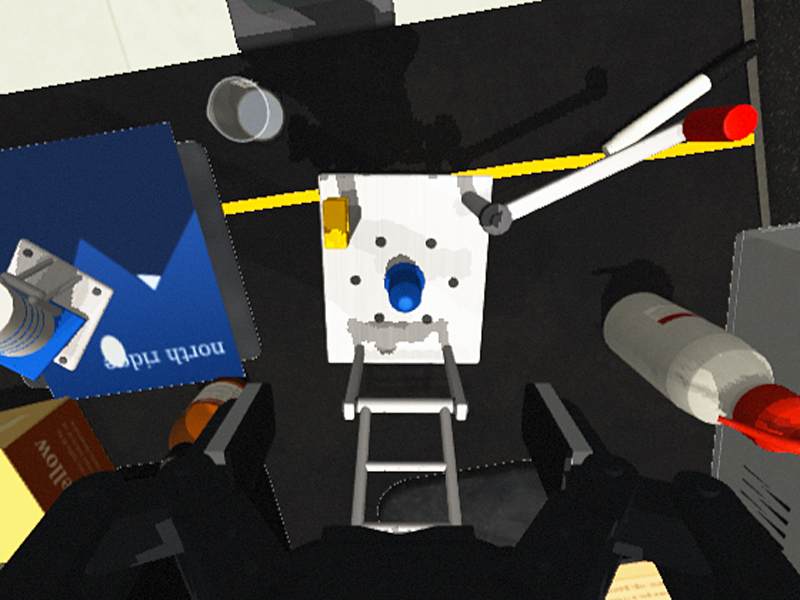

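View pics/w_bk.png

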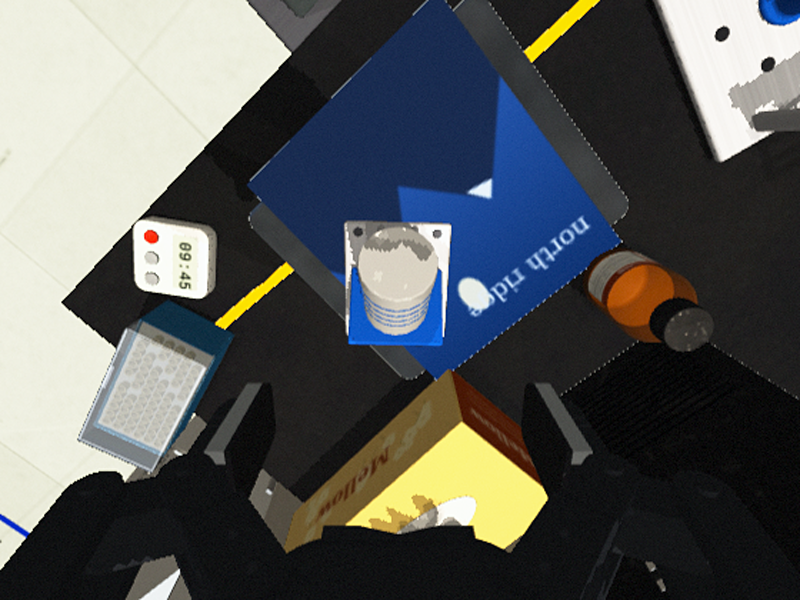

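Insert view: plate corners at (319,174), (492,177), (480,362) and (330,362), spindle tip (405,299), latch pivot (495,217), latch knob top (740,122). Beaker view: base disc spans cols 358–438 with its top at row 226, and the foot's robot-side corners are (346,222) and (452,222).

```bash
python3 - <<'E'
from h import *
import pickle
from scipy.optimize import least_squares
C=pickle.load(open("C.pkl","rb"));I=C["ins"];B=C["bk"];k=.7
P=[atz(I,u*k,v*k,.015)[:2] for u,v in [(319,174),(492,177),(480,362),(330,362)]]
print("plate",np.round(P,4)); 
f=(P[0]+P[1])/2;b=(P[2]+P[3])/2; print("ctr",(f+b)/2,"yaw",np.degrees(np.arctan2(*(b-f)[::-1])), np.linalg.norm(b-f))
print("width yaw",[np.degrees(np.arctan2(*(q-p)[::-1])) for p,q in((P[0],P[1]),(P[3],P[2]))])
print("spin",atz(I,405*k,299*k,.074),"pivot",atz(I,495*k,217*k,.14),"lknobtop",atz(I,740*k,122*k,.162),"catch",atz(I,336*k,210*k,.133))
T=cam("top");S=cam("side")
print("spin tri",tri([(I,405*k,297*k),(T,331*k,298*k),(S,384*k,350*k)]))
print("foot",[atz(B,u*k,v*k,.008).round(4) for u,v in((346,222),(452,222))])
s,c=np.sin(np.radians(38)),np.cos(np.radians(38))
def pts(x,cam,t,n=72):
    d=np.array([np.cos(x[3]),np.sin(x[3])]);a=np.array([*(d*s),-c]);y=np.array([-d[1],d[0],0]);w=np.cross(a,y)
    th=np.linspace(0,2*np.pi,n);return np.array([proj(cam,x[:3]+a*t+.026*(y*np.cos(q)+w*np.sin(q))) for q in th])/k
def res(x):
    p=pts(x,B,-.0425);r=[p[:,0].min()-358,p[:,0].max()-438,p[:,1].min()-226]
    m=pts(x,B,.0425); r+=[m.mean(0)[0]-398, m[:,1].max()-338]
    r+=list((pts(x,T,-.0425).mean(0)-[512,323])*.7)+list((pts(x,S,-.0425).mean(0)-[431,249])*.4)
    return r+[(x[3]-np.radians(-42))*100]
r=least_squares(res,[.495,-.19,.08,np.radians(-42)]);x=r.x
print(x,np.degrees(x[3]),np.round(res(x),1))
o=cv2.resize(cv2.imread("pics/raw_bk.png"),(800,600))
for t in(-.0425,.0425):cv2.polylines(o,[np.round(pts(x,B,t)).astype(int)],1,(0,0,255),1)
A=cv2.resize(o[190:370,310:490],(500,500))
sd=cv2.imread("pics/side0.png")
for t in(-.0425,.0425):cv2.polylines(sd,[np.round(pts(x,S,t)).astype(int)],1,(0,0,255),1)
cv2.imwrite("pics/fit.png",cv2.resize(np.hstack([A,cv2.resize(sd[215:315,360:460],(500,500))]),(800,400)))
E
```

```text
plate [[0.433  0.0764]
 [0.4573 0.2211]
 [0.6306 0.1955]
 [0.6089 0.0502]]
ctr [0.53246596 0.13582811] yaw -8.431628710454444 0.17648235761281317
width yaw [np.float64(80.46638725270431), np.float64(81.47376366969307)]
spin [0.53431721 0.1344945  0.074     ] pivot [0.46833934 0.19674782 0.14      ] lknobtop [0.43501978 0.31807614 0.162     ] catch [0.45117494 0.10372606 0.133     ]
spin tri [0.53424786 0.13264595 0.07207794]
foot [array([ 0.4491, -0.205 ,  0.008 ]), array([ 0.5073, -0.1394,  0.008 ])]
[ 0.50548549 -0.19783658  0.06811455 -0.73264095] -41.97723433076384 [-1.1  1.1  1.7 -0.  -1.6 -1.5  1.4 -0.7 -1.3  0. ]
```

View pics/fit.png

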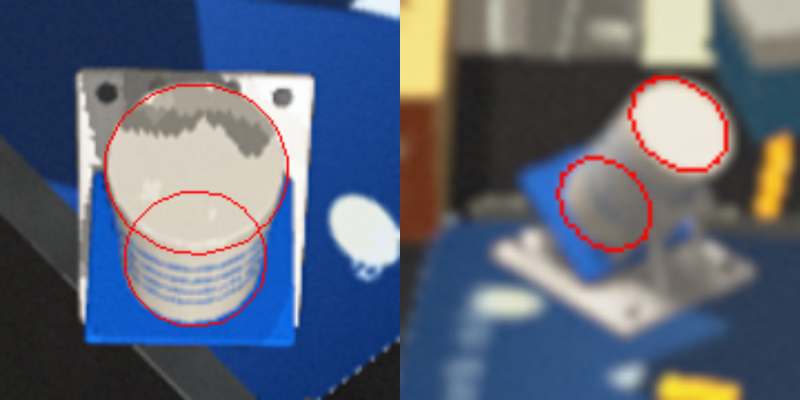

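```bash
cat >> h.py <<'E'
ey=np.radians(-8.6);ex=np.array([np.cos(ey),np.sin(ey)]);eyv=np.array([-ex[1],ex[0]])
sp=np.array([.5335,.134])
E
python3 - <<'E'
from h import *
a=np.radians(38);yw=np.radians(-41.9);d=np.array([np.cos(yw),np.sin(yw)])
R=pointing(d,a,1);z=R.apply([0,0,1]);c=np.array([.5055,-.1978,.068]);q=R.as_quat()
g=c-z*.0205; p=g-z*.054
arm.movep(p+[0,0,.10],q); arm.line_to(p,.1)
print("F",arm.read_ft_force()); arm.move_gripper(0.0,30)
print(arm.read_time(),arm.read_opening(),arm.read_finger_force(),arm.read_ft_force(),arm.read_tool_pos()-p)
arm.line_to(p+[0,0,.13],.1)
q2=pointing(ex,0,1).as_quat()
arm.movep([*sp,.36],q2)
print(arm.read_time(),arm.read_opening(),arm.read_ft_force(),arm.read_tool_pos())
im=np.hstack([snapshot("side")[120:300,200:360],snapshot("top")[120:300,150:310]])
w=snapshot("wrist")
cv2.imwrite("pics/hold.png",np.vstack([cv2.resize(im,(600,337)),cv2.resize(w,(600,450))[190:450]]))
E
```

```text
F [-0.338161   -0.43102086 -1.07861448]
7.0917 0.6079670342938266 30.687935315072536 [-2.36698955  0.37865977  6.28662833] [5.61450889e-05 4.56853644e-05 7.51955155e-04]
9.8167 0.6109673327692392 [ 0.16433543 -0.61196184 -0.85421253] [0.53345348 0.13235531 0.35888637]
```

View pics/hold.png

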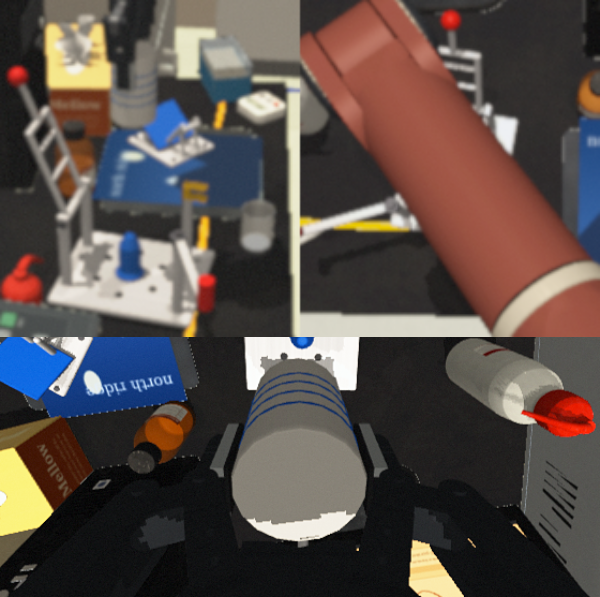

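Beaker is held between the pads with the base disc centred (cols 232–365); the frame is still up and the spindle is clear below. I'll check tilt by projecting the ideal beaker.

```bash
python3 - <<'E'
from h import *
T=np.linalg.inv(camera_info("wrist")["T_tool_cam"]);f,cx,cy=306.1,278.37,207.07
th=np.linspace(0,2*np.pi,72)
def P(t,tilt,off=0,dx=0):
    a=np.array([np.sin(tilt),0,np.cos(tilt)]);w=np.array([np.cos(tilt),0,-np.sin(tilt)])
    X=np.array([np.array([dx,0,.0745+off])+a*t+.026*(w*np.cos(q)+np.array([0,1,0])*np.sin(q)) for q in th])
    c=X@T[:3,:3].T+T[:3,3];return f*c[:,:2]/c[:,2:]+[cx,cy]
for tl in (-4,0,4):
  b=P(-.0425,np.radians(tl));m=P(.0425,np.radians(tl))
  print(tl,"base",b.min(0).round(),b.max(0).round(),"mouth",m.min(0).round(),m.max(0).round())
E
```

```text
-4 base [215. 257.] [346. 371.] mouth [241. 202.] [319. 275.]
0 base [216. 266.] [345. 373.] mouth [241. 198.] [319. 270.]
4 base [216. 276.] [345. 374.] mouth [240. 195.] [319. 265.]
```

```bash
python3 - <<'E'
from h import *
arm.line_to([*sp,.20],.15); arm.pause(.2); print(arm.read_tool_pos(),arm.read_ft_force())
f0=arm.read_ft_force()
arm.line_to([*sp,.146],.06); print(arm.read_tool_pos(),arm.read_ft_force()-f0)
z=.146
while z>.127:
    z-=.0015; arm.line_to([*sp,z],.03); f=arm.read_ft_force()-f0
    if f[2]>3 or np.linalg.norm(f[:2])>6: break
arm.pause(.2)
print(z,arm.read_tool_pos(),arm.read_ft_force()-f0,arm.read_time())
w=snapshot("wrist");s=snapshot("side")[180:310,210:340]
cv2.imwrite("pics/seat.png",np.hstack([cv2.resize(w,(560,420)),cv2.resize(s,(240,240)).copy() if 0 else cv2.copyMakeBorder(cv2.resize(s,(240,240)),0,180,0,0,0)]))
E
```

```text
[0.53380373 0.13408602 0.20073023] [ 0.32065066  0.38496731 -0.96933479]
[0.53374046 0.13420888 0.14634938] [-0.599269    0.45945659  0.53582722]
0.13099999999999998 [0.53471286 0.13437496 0.13176905] [4.36947064 1.62833982 4.49714218] 15.1333
```

View pics/seat.png

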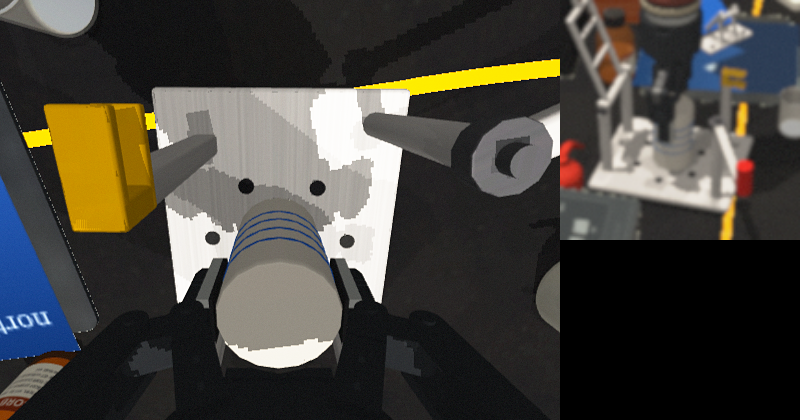

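The beaker is over the spindle with its rim on the plate at about the nominal height (base disc around (280,315)). Releasing it.

```bash
python3 - <<'E'
from h import *
arm.move_gripper(1.0); arm.pause(.3); print(arm.read_finger_force(),arm.read_opening())
p=arm.read_tool_pos(); arm.line_to([p[0],p[1],.26],.1); arm.line_to([*(sp-ex*.05),.36],.25)
print(arm.read_time())
C=cam("wrist"); w=snapshot("wrist")
th=np.linspace(0,2*np.pi,72)
k=10/7
o=cv2.resize(w,(800,600))
for z in(.1,.015): cv2.polylines(o,[np.array([np.array(proj(C,[sp[0]+.026*np.cos(t),sp[1]+.026*np.sin(t),z]))*k for t in th]).round().astype(int)],1,(0,0,255),1)
# knob triangulation frames
cv2.imwrite("pics/rel.png",o); 
T=snapshot("top");S=snapshot("side")
def red(im,roi):
    x0,y0,x1,y1=roi;h=cv2.cvtColor(im[y0:y1,x0:x1],cv2.COLOR_BGR2HSV)
    m=((h[...,0]<6)|(h[...,0]>174))&(h[...,1]>170)&(h[...,2]>90);n,l,s,c=cv2.connectedComponentsWithStats(m.astype(np.uint8))
    i=1+s[1:,4].argmax();return c[i]+[x0,y0],s[i]
print("top",red(T,(200,100,260,150)),"side",red(S,(190,145,230,175)))
a=red(T,(200,100,260,150))[0];b=red(S,(190,145,230,175))[0]
X=tri([(cam("top"),*a),(cam("side"),*b)]);h=sp+ex*.07
print("knob",X,"ang",np.arctan2(X[2]-.11,-(X[:2]-h)@ex),"r",np.hypot(X[2]-.11,(X[:2]-h)@ex),"lat",(X[:2]-h)@eyv)
E
```

```text
0.0 1.0060533377327339
18.0083
top (array([230.        , 130.22580645]), array([25, 25, 11, 11, 93], dtype=int32)) side (array([208.83516484, 159.62637363]), array([14, 10, 11, 11, 91], dtype=int32))
knob [0.66825582 0.11570444 0.27963393] ang 1.9417273428658048 r 0.18201255704139152 lat 0.0020609108190282003
```

View pics/rel.png

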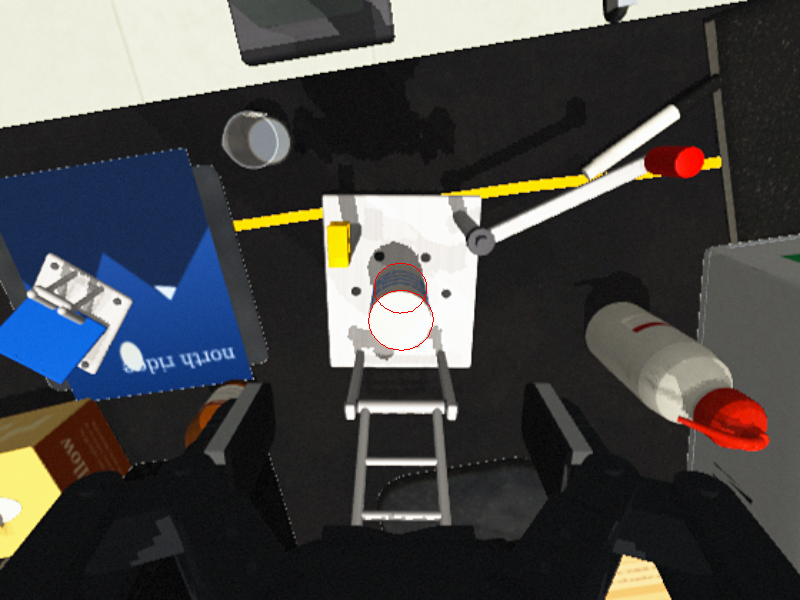

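Beaker stands on the spindle exactly on the projected outline (base (401,320)), with the frame up and latch open. Now the frame.

```bash
python3 - <<'E'
from h import *
a0=1.94;h=sp+ex*.07+eyv*.001
def pose(a,back=0.):
    R=pointing(ex,np.radians(25)*max(a,0)/a0,1);z=R.apply([0,0,1])
    k=np.array([*(h-ex*.178*np.cos(a)),.11+.178*np.sin(a)]);return k-z*(.054+back),R.as_quat()
p,q=pose(a0,.07);arm.movep(p,q);p,q=pose(a0,0.);arm.line_to(p,.12)
print(arm.read_ft_force());arm.move_gripper(0,25);print(arm.read_opening(),arm.read_finger_force(),arm.read_ft_force())
for a in np.linspace(a0,-.01,14)[1:]:
    p,q=pose(a);arm.line_to(p,.1,q); f=arm.read_ft_force();print(round(a,2),f.round(1),round(arm.read_opening(),3))
    if np.linalg.norm(f)>35: break
print(arm.read_time())
C=cam("wrist");T=snapshot("top");S=snapshot("side")[120:320,190:340]
cv2.imwrite("pics/fr.png",np.hstack([cv2.resize(S,(400,533)),cv2.resize(T[130:330,120:270],(400,533))]))
E
```

```text
[0.14657262 1.00102103 0.63515149]
0.23698803562700005 24.362788796424866 [-0.81850161 -0.34432179  0.75576861]
1.79 [ 0.  -0.7  0.8] 0.234
1.64 [-0.4  0.6 -1.6] 0.236
1.49 [ 0.7  0.6 -3.3] 0.235
1.34 [ 0.8  1.6 -4.6] 0.235
1.19 [ 1.4  1.1 -1.2] 0.234
1.04 [-0.7  3.2 -0.3] 0.24
0.89 [-0.7  2.9  0.8] 0.236
0.74 [0.1 5.  0.4] 0.233
0.59 [0.6 5.7 0.3] 0.234
0.44 [1.8 6.2 0.3] 0.237
0.29 [ 1.8  5.5 -0.9] 0.236
0.14 [0.5 6.7 0.3] 0.236
-0.01 [ 1.1  5.6 -1.1] 0.235
25.4333
```

View pics/fr.png

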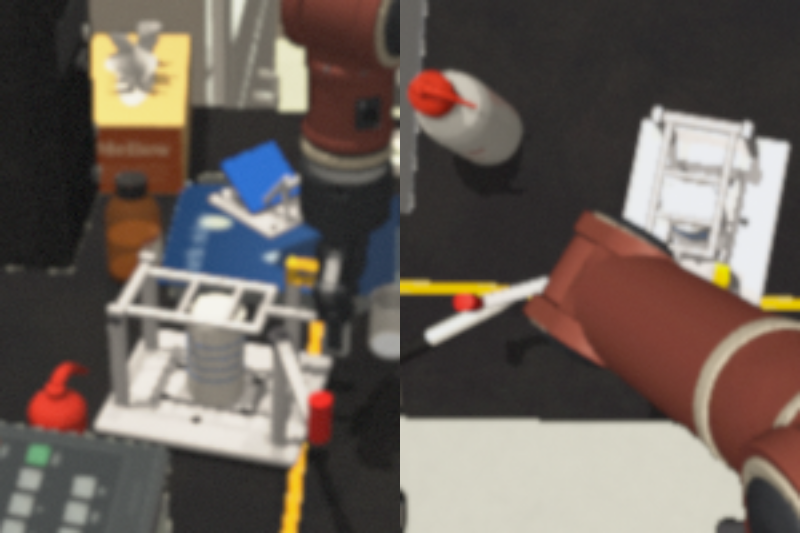

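Frame lies level over the beaker. I'll press it gently onto its stop, release, then swing the latch.

```bash
python3 - <<'E'
from h import *
p=arm.read_tool_pos();f0=arm.read_ft_force()
for i in range(4):
    p[2]-=.0015;arm.line_to(p,.03);f=arm.read_ft_force()-f0
    if f[2]>6:break
print("press",i,f.round(1),arm.read_tool_pos())
arm.move_gripper(1.0);arm.pause(.1);p=arm.read_tool_pos();arm.line_to([p[0],p[1],.29],.2)
S=snapshot("side");
R=pointing(-eyv,0,1);q=R.as_quat();pv=np.array([.468,.198])
rel=np.array([.4345,.3195])-pv;a0=np.arctan2(-rel@ex,-rel@eyv);print("a0",a0,np.linalg.norm(rel))
P=lambda a,dz=0:np.array([*(pv+.125*(-ex*np.sin(a)-eyv*np.cos(a))),.153+.054+dz])
A=np.linspace(a0,-.015,18)
for a in A: 
    j=arm.ik(P(a),q); print(round(a,2),None if j is None else np.round(j,2).tolist())
arm.movep(P(a0,.08),q);C=cam("wrist");w=snapshot("wrist");print(arm.read_time())
u=np.array(proj(C,[*P(a0)[:2],.162]))*10/7
o=cv2.resize(w,(800,600));cv2.circle(o,tuple(u.round().astype(int)),4,(255,255,0),1)
s=cv2.resize(S[180:300,210:330],(240,240));o[360:,:240]=s
cv2.imwrite("pics/lat.png",o)
E
```

```text
press 0 [-1.3 -2.5 10.1] [0.42709949 0.15209326 0.15869509]
a0 2.72245871906034 0.12603372564516216
2.72 [-0.47, 0.58, -0.31, 1.85, 0.25, 0.74, -1.06]
2.56 [-0.48, 0.56, -0.31, 1.91, 0.25, 0.72, -1.08]
2.4 [-0.48, 0.53, -0.31, 1.96, 0.25, 0.69, -1.1]
2.24 [-0.47, 0.51, -0.32, 2.01, 0.25, 0.66, -1.1]
2.08 [-0.46, 0.48, -0.32, 2.06, 0.25, 0.63, -1.1]
1.92 [-0.44, 0.46, -0.33, 2.11, 0.26, 0.6, -1.09]
1.76 [-0.41, 0.44, -0.33, 2.15, 0.26, 0.58, -1.08]
1.6 [-0.37, 0.43, -0.34, 2.19, 0.26, 0.56, -1.05]
1.43 [-0.33, 0.41, -0.34, 2.22, 0.26, 0.55, -1.02]
1.27 [-0.28, 0.4, -0.34, 2.24, 0.26, 0.53, -0.97]
1.11 [-0.23, 0.4, -0.34, 2.25, 0.26, 0.53, -0.92]
0.95 [-0.18, 0.4, -0.34, 2.25, 0.26, 0.53, -0.87]
0.79 [-0.13, 0.4, -0.34, 2.24, 0.26, 0.53, -0.82]
0.63 [-0.08, 0.41, -0.34, 2.22, 0.26, 0.54, -0.77]
0.47 [-0.05, 0.42, -0.33, 2.2, 0.26, 0.56, -0.72]
0.31 [-0.02, 0.44, -0.33, 2.16, 0.26, 0.58, -0.68]
0.15 [0.0, 0.46, -0.33, 2.12, 0.25, 0.6, -0.65]
-0.02 [0.02, 0.48, -0.32, 2.07, 0.25, 0.63, -0.63]
28.8667
```

View pics/lat.png

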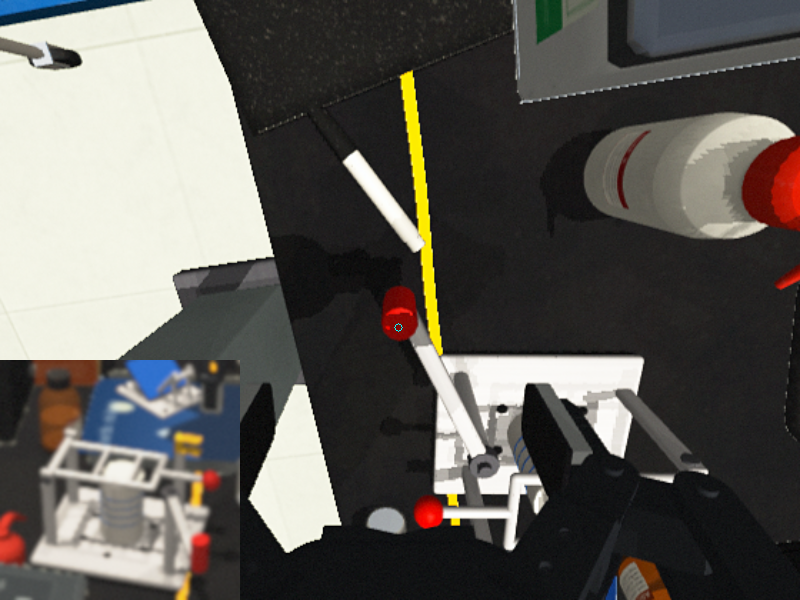

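The knob top lies at (399,322), right at the predicted mark, and the frame is down. Swinging the latch.

```bash
python3 - <<'E'
from h import *
q=pointing(-eyv,0,1).as_quat();pv=np.array([.468,.198]);a0=2.72
P=lambda a,dz=0:np.array([*(pv+.125*(-ex*np.sin(a)-eyv*np.cos(a))),.153+.054+dz])
arm.line_to(P(a0),.12);arm.move_gripper(0,20);print(arm.read_opening(),arm.read_finger_force(),arm.read_ft_force().round(1))
for a in np.linspace(a0,0,18)[1:]:
    arm.line_to(P(a),.1);f=arm.read_ft_force();print(round(a,2),f.round(1),round(arm.read_opening(),3))
    if np.linalg.norm(f)>30:break
f0=f
for a in (-.015,-.03,-.045):
    if a0 and (f-f0)@np.array([*ex,0])<-6:break
    arm.line_to(P(a),.03);f=arm.read_ft_force();print(a,f.round(1))
arm.move_gripper(1.0);arm.pause(.1);p=arm.read_tool_pos();arm.line_to([p[0],p[1],.32],.15);arm.line_to([p[0]-.02,p[1],.36],.2)
C=cam("wrist");w=snapshot("wrist");S=snapshot("side");print(arm.read_time())
o=cv2.resize(w,(800,600))
for z in(.1,): cv2.polylines(o,[np.array([np.array(proj(C,[sp[0]+.026*np.cos(t),sp[1]+.026*np.sin(t),z]))*10/7 for t in np.linspace(0,6.28,40)]).round().astype(int)],1,(0,0,255),1)
u=np.array(proj(C,[*P(0)[:2],.162]))*10/7;cv2.circle(o,tuple(u.round().astype(int)),3,(255,255,0),1)
o[360:,:240]=cv2.resize(S[180:300,210:330],(240,240));cv2.imwrite("pics/end.png",o)
E
```

```text
0.20307459146662193 22.17238426208496 [-0.2  0.2  1.5]
2.56 [ 0.3 -0.6  0.9] 0.198
2.4 [1.4 0.1 3.5] 0.198
2.24 [0.6 0.9 3.3] 0.204
2.08 [ 2.1 -0.7  3.6] 0.197
1.92 [ 3.3 -2.2  2.5] 0.198
1.76 [ 7.5 -2.7  0.5] 0.201
1.6 [10.5 -1.5 -3.2] 0.199
1.44 [13.4 -0.1 -9.4] 0.202
1.28 [ 15.5   3.9 -13.4] 0.2
1.12 [ 17.2   6.4 -15.5] 0.196
0.96 [ 19.2  10.6 -19.1] 0.18
0.8 [ 19.4  14.3 -22.1] 0.173
-0.015 [  4.2  34.2 -10.2]
40.175
```

View pics/end.png

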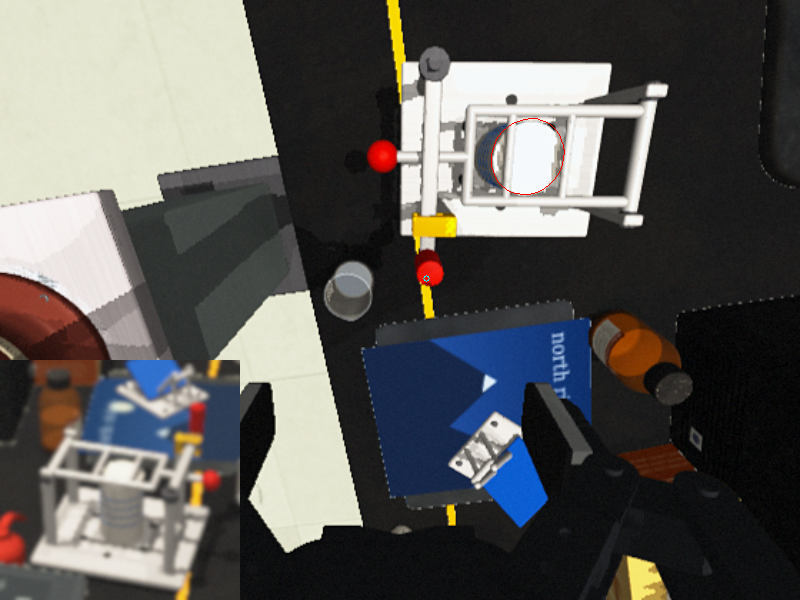

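```bash
python3 - <<'E'
from h import *
C=cam("wrist");k=.7
im=snapshot("wrist");h=cv2.cvtColor(im,cv2.COLOR_BGR2HSV)
m=((h[...,0]<6)|(h[...,0]>174))&(h[...,1]>170)&(h[...,2]>90);m[:,:282]=0;m[:170]=0;m[210:]=0;m[:,320:]=0
ys,xs=np.nonzero(m);print("knob bbox",xs.min()/k,xs.max()/k,ys.min()/k,ys.max()/k)
c=[xs.mean(),ys.mean()]
K=atz(C,*c,.150)[:2]
for pv in (np.array([.468,.198]),atz(C,434*k,65*k,.14)[:2],sp-.075*ex+.055*eyv):
    r=K-pv;print(pv,K,"a",np.arctan2(-r@ex,-r@eyv),np.linalg.norm(r))
a,b=[atz(C,431.5*k,v*k,.127)[:2] for v in(110,110)]
a=atz(C,432.5*k,100*k,.127)[:2];b=atz(C,430*k,208*k,.127)[:2];r=b-a;print("arm line a",np.arctan2(-r@ex,-r@eyv))
p=[atz(C,u*k,v*k,.015)[:2] for u,v in((611,63),(587,236))];r=p[1]-p[0];print("plate far edge",np.arctan2(-r@ex,-r@eyv))
E
```

```text
knob bbox 417.14285714285717 442.8571428571429 248.57142857142858 284.2857142857143
[0.468 0.198] [0.45249044 0.0758372 ] a -0.02381578174479809 0.12314340108799124
[0.470276   0.19660277] [0.45249044 0.0758372 ] a -0.0038760233154570764 0.12206821498327791
[0.46756772 0.19959675] [0.45249044 0.0758372 ] a -0.028868546986324618 0.12467458425976694
arm line a -0.0013602334157834558
plate far edge -0.005456627751413221
```

```bash
python3 - <<'E'
from h import *
from station import ticket
X=tri([(cam("wrist"),383*.7,156*.7),(cam("side"),315.5,240.2)]);print(X,"expect",sp-ex*.108)
print(arm.read_ft_force(),arm.read_time())
if X[2]<.118: print(ticket.finish_job())
E
```

```text
[0.43011687 0.15001456 0.10748633] expect [0.42671431 0.15014982]
[ 0.30314717  0.35916349 -0.46941583] 40.225
the job is handed in; nothing more can be done
None
```

The beaker is upside down on the spindle, the frame is folded down to its stop, the latch measures closed in its catch, and the job is handed in at 40 s; no verdict was returned. The latch swing built up sideways force, so its last stretch was one straight pull instead of the planned arc.

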